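Find the pump's soft foot and press its taper shim home

ROBOT

A 6-joint arm with a two-finger parallel gripper is mounted at the origin on a cart in front of the work surface, level with it; the furniture and walls round the work are solid. World frame = base frame: x ahead of the robot, y to its left, z up, the work surface at z = 0. Lengths are in mm, angles in rad, forces in N, time in s.
With the tool pointing down it reaches from about 275 to 725 mm from the base axis. Payload 15.9 kg.
Tool frame: the origin (TCP) lies at the very end of the fingers, on their centre line; the grasp point (between the pads) lies 19 mm behind it; z points along the fingers, y is the line along which they close (so a half turn about z gives the same grasp; the last joint's range is limited). The gripper opens to 85 mm and grips with 20 to 120 N. Pads are 22 mm wide; open, the fingers measure 114 mm over their backs; the gripper's body (76 mm by 85 mm) begins 54 mm behind the grasp point. The pads swing forward as they close: fully open they stand 13 mm farther back than shut.
Start: joints at [1.329, 0.213, -0.034, 1.323, 0, 1.571], TCP at [119.72, 485.441, 231.306] pointing down, gripper open.
Joint ranges: [-2.98, 2.98], [-0.74, 1.72], [-1.14, 1.35], [-2.1, 2.04], [-1.57, 1.44], [-3.14, 3.14]. Speed limits (rad/s): [1.89, 1.89, 2.39, 2.57, 3.14, 3.14].

INTERFACE

Orientations are given as a rotation vector (axis times angle).
In Python, from rig import readout, optics, sign_off gives the robot as it stands.
- The arm moves only by the shell command python3 -m jog 'ROWS'. ROWS is a JSON object with one list for each field, all of the same length, 1 to 8, a row being the entries at one place: ax, ay, az (a rotation vector in rad), tx, ty, tz (the shift in units of 50 mm), finger_gap (the opening from 0.0 (shut) to 1.0 (fully open)); each row is the pose to reach, as a shift and turn from the pose commanded when the command began, along the tool's axes at that moment; what a row does not reach only later rows make up. A row lasts 1/12 s, in which the tool goes at most 41.7 mm and 0.125 rad, less where a joint would pass 70% of its speed; a pose out of reach is approached as far as the arm can. The fingers move at their own pace and stop on an object; the grip force is fixed at half the most. Time passes only in rows, so rows that do not move let the fingers close. It prints the time, the measured TCP pose, the force, the opening and the grip force at its end. Input that does not fit is refused with a message, and nothing moves.
- readout.state(): the state, without advancing time (a new reading comes with each control period).
- optics.get_image(name): name is "side" or "top"; returns (picture, depth): 400x640x3 uint8, red, green, blue; 400x640 float32, mm along the optical axis (not along the pixel's ray), 0 where there is no reading.
- optics.camera_model(name): a dict with "fx", "fy", "cx", "cy" (pixels), "k1" (the pictures are not rectified: a ray, as slopes to the right and down, at radius r is drawn at 1 + k1 r^2 times it, then the intrinsics apply), "position" and "orientation" of the camera in the world. Camera axes: x right, y up, looking along -z (the intrinsics and any distortion apply to the point x, -y, -z); pixel columns grow to the right and rows downward; lengths in mm; the calibration is good to about 2 mm. A picture is of the moment at which its call begins. camera_model takes no time and is no camera call.
- sign_off(): hands the job in; it is judged then, once.
The state is a dict: "time": time; "joints": joint angles; "dq": joint speeds; "joint_torque": joint torques, N m; "position": TCP position; "ee_rot": TCP orientation; "wrist_force": force on the tool from outside, world axes, zero at the start; "wrist_torque": the same for the moment, N m; "width": opening from 0.0 (shut) to 1.0 (fully open); "grasp_force": force on a finger pad.
Only numpy, scipy, OpenCV 4.12 (cv2) and the standard library are available. Lean on these libraries where they do the work, as an engineer would, in place of code of your own. Each camera call takes 0.05 s, during which the arm holds its last target. There are 200 camera calls.

TASK

The small pump on the grey riser rocks because one of its four rubber feet has gone soft. Press down with a fingertip on the foot ears, one after another, until you find the one that gives, then push the white taper shim waiting in front of that ear in under it until its head lies flat against the ear. Leave the other three shims as they are, pick nothing up and do not shove the pump about, and leave the pen, tools, dish and jar around it where they lie.

Things in the scene. Friction and masses are not known exactly. Their poses are not given: they have to be found in the camera images.
- pump: Grey motor and pump head on a 10 mm thick dark metal plate with four ears; 68 mm high from the riser's top; loose, about 1 kg. Origin: centre of the plate's underside, 12 mm above the riser's top; x along the motor, away from the robot; y left; z up; front = -x. Motor and spine keep within 20 mm of y = 0; ear centres at x = +-58, y = +-35 mm.
- ear_front_left (a point): Centre of the top of the front left foot ear (28 x 28 mm), above its rubber foot: the point to press, 22 mm above the riser's top. One of the four ears (which one varies) sinks 4 mm under 5 N and springs back; a firm one gives under 1 mm. Its white shim head is 26 wide, 18 high, 6 thick; the face to push is 45 mm (less the travel) from here along the pump's -x, same y.
- ear_front_right (a point): Centre of the top of the front right foot ear (28 x 28 mm), above its rubber foot: the point to press, 22 mm above the riser's top. One of the four ears (which one varies) sinks 4 mm under 5 N and springs back; a firm one gives under 1 mm. Its white shim head is 26 wide, 18 high, 6 thick; the face to push is 45 mm (less the travel) from here along the pump's -x, same y.
- ear_rear_left (a point): Centre of the top of the rear left foot ear (28 x 28 mm), above its rubber foot: the point to press, 22 mm above the riser's top. One of the four ears (which one varies) sinks 4 mm under 5 N and springs back; a firm one gives under 1 mm. Its white shim head is 26 wide, 18 high, 6 thick; the face to push is 45 mm (less the travel) from here along the pump's -x, same y.
- ear_rear_right (a point): Centre of the top of the rear right foot ear (28 x 28 mm), above its rubber foot: the point to press, 22 mm above the riser's top. One of the four ears (which one varies) sinks 4 mm under 5 N and springs back; a firm one gives under 1 mm. Its white shim head is 26 wide, 18 high, 6 thick; the face to push is 45 mm (less the travel) from here along the pump's -x, same y.
- shim_a (a joint): Travel of one of the four white shims along the pump's +x, in m: about 0 to 0.003 at the start (drawn out), 0.024 = fully home. Needs about 2 to 4 N, stays where left, end stop at 0.024. Under which ear this shim lies changes from start to start and is not told; push with the fingertip 4 to 15 mm above the riser's top.
- shim_b (a joint): Travel of one of the four white shims along the pump's +x, in m: about 0 to 0.003 at the start (drawn out), 0.024 = fully home. Needs about 2 to 4 N, stays where left, end stop at 0.024. Under which ear this shim lies changes from start to start and is not told; push with the fingertip 4 to 15 mm above the riser's top.
- shim_c (a joint): Travel of one of the four white shims along the pump's +x, in m: about 0 to 0.003 at the start (drawn out), 0.024 = fully home. Needs about 2 to 4 N, stays where left, end stop at 0.024. Under which ear this shim lies changes from start to start and is not told; push with the fingertip 4 to 15 mm above the riser's top.
- shim_d (a joint): Travel of one of the four white shims along the pump's +x, in m: about 0 to 0.003 at the start (drawn out), 0.024 = fully home. Needs about 2 to 4 N, stays where left, end stop at 0.024. Under which ear this shim lies changes from start to start and is not told; push with the fingertip 4 to 15 mm above the riser's top.
- riser: Grey bench riser the pump stands on, fixed, 430 x 140 mm, flat top 190 mm above the bench. Origin: centre of its underside, x away from the robot. It stands in a lane 180 mm wide between a tall instrument on the left (456 mm high) and a bottle enclosure on the right (310 mm high): come in from the robot's side or from above.
- pen: White pen, 134 x 11 mm, lying on the riser right of the pump. A bystander, leave it.
- nut_dish: Small steel dish with nuts, 63 mm wide, 11 mm high, on the riser behind the pump. A bystander.
- septa_jar: Jar with white lid, 46 mm wide, 36 mm high, on the riser behind the pump. A bystander.
- spanner_large: Flat spanner, 122 x 24 x 4 mm, on the bench to the right of the riser. A bystander.
- spanner_small: Flat spanner, 98 x 19 x 4 mm, beside the larger one. A bystander.
- screwdriver: Screwdriver with orange handle, 160 x 23 mm, on the bench farther right. A bystander.

How it is judged (in metres and radians):
On the way, in this order (a step that is already met when the one before it is completed fails the run):
1. the soft foot's ear is pressed with the fingers so that the pump visibly rocks (plate tilts by more than 0.03 rad, about 2 mm at that ear) (angle between pump's own z axis and vertical above 0.03 rad and contact force between the fingers and pump above 1 N), for 0.05 s.
2. the shim of that ear is home (within 2.5 mm) (value of joint shim_c above 0.0215 m), for 0.2 s.
At the end, for the whole second after the job is handed in: The shim under the ear that gave is home (travel over 21.5 of 24 mm), the other three have not been pushed past 9 mm, and the pump stands still and level (within 0.02 rad) within 12 mm of where it stood (value of joint shim_c above 0.0215 m and not (value of joint any of shim_a, shim_b, shim_d above 0.009 m) and angle between pump's own z axis and vertical below 0.02 rad and distance of pump from where it was at the start of the episode below 0.012 m and linear speed of pump below 0.02 m/s); the robot touches nothing.
It fails at once if another foot's shim is pushed in (past 9 mm) (value of joint any of shim_a, shim_b, shim_d above 0.009 m).
It fails at once if the pump is lifted, tipped or shoved along the riser (12 mm up, 0.15 rad or 20 mm) (height (world z) of pump above 0.214 m or angle between pump's own z axis and vertical above 0.15 rad or distance of pump from where it was at the start of the episode above 0.02 m).
It fails at once if the pen, a tool, the dish or the jar is moved by more than 25 mm (distance of any of screwdriver, pen, spanner_large, spanner_small, nut_dish, septa_jar from where it was at the start of the episode above 0.025 m).
It also fails if it takes over 58 s, if anything falls off the work surface, if the arm or the gripper's body presses on something with over 40 N, if the wrist force passes 120 N, or if a joint passes its speed limit or range.

## Working session

There is one attempt and no reset: what is moved stays moved. The work goes in short steps, Python scripts to look and compute and a shell command to move; the robot and the scene stay as the last step left them, time stands still between calls to the robot, and variables do not carry over. Pictures are saved under pics/ and viewed, at most 10 in all, crops included, and the job is handed in when it is done.

```bash
ls; mkdir -p pics
cat > h.py <<'E'
import numpy as np, cv2
from rig import readout, optics
from scipy.spatial.transform import Rotation as R
def cam(n):
    m=optics.camera_model(n); o=np.array(m["orientation"],float)
    Rm=o if o.shape==(3,3) else (R.from_rotvec(o).as_matrix() if o.size==3 else R.from_quat(o).as_matrix())
    return m,Rm,np.array(m["position"],float)
def rays(n,uv):
    m,Rm,p=cam(n); K=np.array([[m["fx"],0,m["cx"]],[0,m["fy"],m["cy"]],[0,0,1]])
    d=cv2.undistortPoints(np.array(uv,float).reshape(-1,1,2),K,np.array([m["k1"],0,0,0,0.])).reshape(-1,2)
    return p,np.c_[d[:,0],-d[:,1],-np.ones(len(d))]@Rm.T
def onplane(n,uv,z):
    p,d=rays(n,uv); return p+d*((z-p[2])/d[:,2])[:,None]
def withdepth(n,uv,dep):
    p,d=rays(n,uv); return p+d*np.asarray(dep)[:,None]
def proj(n,P):
    m,Rm,p=cam(n); q=(np.atleast_2d(P)-p)@Rm; x=q[:,0]/-q[:,2]; y=-q[:,1]/-q[:,2]
    f=1+m["k1"]*(x*x+y*y); return np.c_[m["fx"]*x*f+m["cx"],m["fy"]*y*f+m["cy"]]
E
python3 - <<'E'
from h import *
for n in("side","top"):
    im,d=optics.get_image(n); np.savez(f"/tmp/{n}0.npz",im=im,d=d)
    cv2.imwrite(f"pics/{n}0.png",im[:,:,::-1]); print(n,optics.camera_model(n))
s=readout.state(); print(s)
E
```

```text
pics
side {'fx': 441.3391607634557, 'fy': 441.3391607634557, 'cx': 317.3807535258581, 'cy': 204.58943142561964, 'k1': 0.02837606818289854, 'position': array([ 158.4709737 , -460.13007452,  695.80617031]), 'orientation': array([ 0.92922397, -0.21479559, -0.46277132])}
top {'fx': 459.835336188543, 'fy': 459.835336188543, 'cx': 315.2237186389895, 'cy': 201.73261079054092, 'k1': -0.016021487744246204, 'position': array([ 344.19287314,  121.63993291, 1246.43286879]), 'orientation': array([ 0.18980834, -0.03654447, -1.59032115])}
{'time': 0.1, 'joints': array([ 1.32898688e+00,  2.13328225e-01, -3.49885215e-02,  1.32349789e+00,
       -7.49589618e-06,  1.57080008e+00]), 'dq': array([-0.00075379, -0.0003919 ,  0.00112858,  0.00150972,  0.00011452,
       -0.00045745]), 'joint_torque': array([-4.05622368e-04, -6.87252903e+01,  4.87803805e+01,  1.21653004e-02,
        6.86185513e-05,  3.44006637e-07]), 'position': array([119.65898114, 485.15567075, 230.85812186]), 'ee_rot': array([-3.78900556e-01, -3.11854314e+00,  1.58923775e-03]), 'wrist_force': array([0.5693138 , 0.25507529, 0.6118973 ]), 'wrist_torque': array([-0.0123431 ,  0.03482033, -0.02949883]), 'grasp_force': 0.0, 'width': 0.999707850644695}
```

View pics/side0.png

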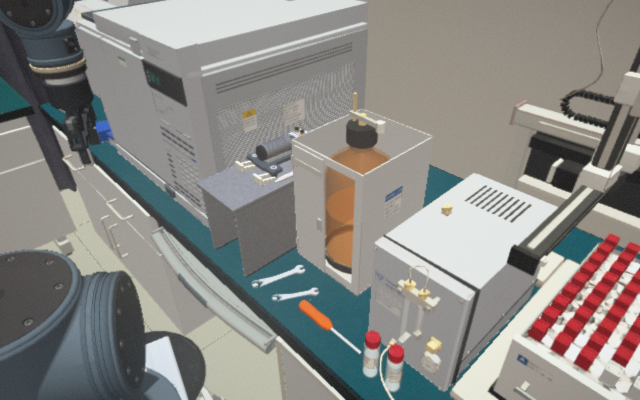

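View pics/top0.png

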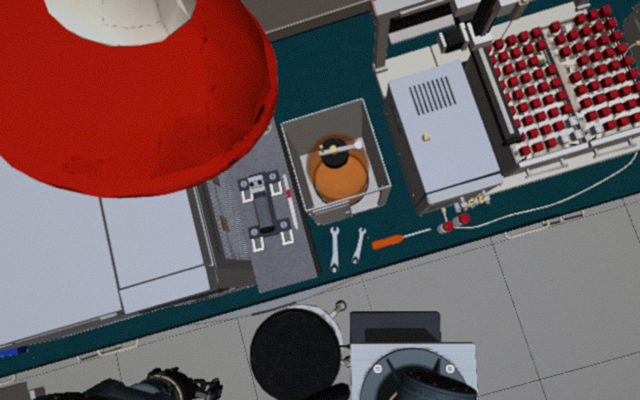

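The side view shows the pump on the riser at about (270,158). The top view shows it at about (266,208), with the shim heads visible as white and a red lamp hanging to the left. I'll zoom in on both.

Run:
```python
from h import *
t=np.load("/tmp/top0.npz"); s=np.load("/tmp/side0.npz")
a=cv2.resize(t["im"][155:265,225:325],None,fx=5,fy=5,interpolation=cv2.INTER_CUBIC)
b=cv2.resize(s["im"][120:200,220:320],None,fx=6,fy=6,interpolation=cv2.INTER_CUBIC)
cv2.imwrite("pics/topc.png",a[:,:,::-1]); cv2.imwrite("pics/sidec.png",b[:,:,::-1])
uv=[(100,80),(200,60),(270,100),(265,205),(300,280),(255,285),(250,130),(150,250)]
print(withdepth("top",uv,[t["d"][v,u] for u,v in uv]).round(0))
```

```text
[[498. 327. 912.]
 [527. 257. 877.]
 [522. 213. 786.]
 [487. 331. 247.]
 [319. 262. 188.]
 [303. 411.  -2.]
 [484. 229. 805.]
 [382. 496. 456.]]
```

View pics/topc.png

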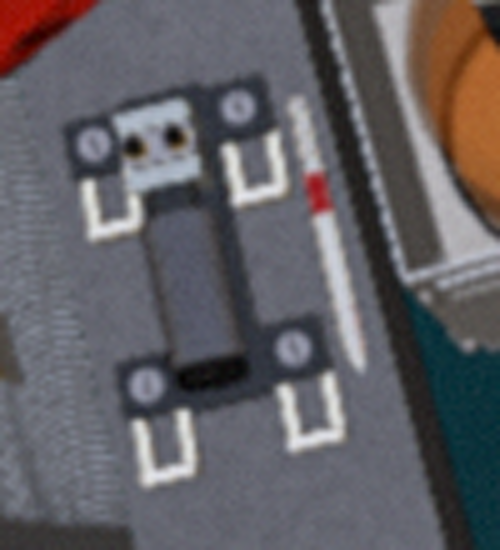

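View pics/sidec.png

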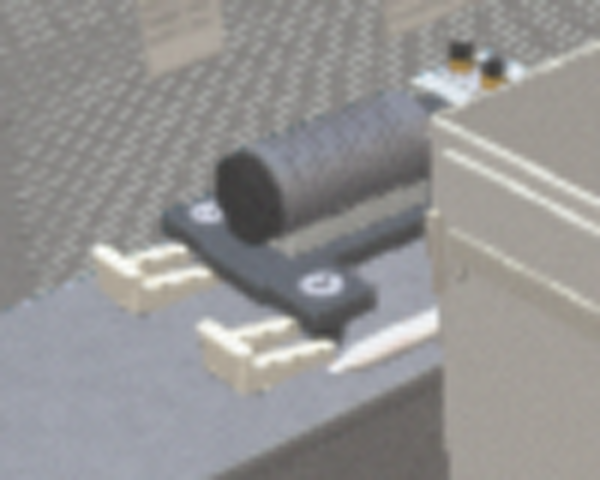

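The crops show the ear screws clearly. In the top crop they are at FL (148,384), FR (294,350), RL (96,145) and RR (238,108). The shim heads are the white bars in front of them.

Run:
```python
from h import *
c=np.array([(148,384),(294,350),(96,145),(238,108)],float)
P=onplane("top",(c+.5)/5-.5+[225,155],212); print(P.round(1))
L=((P[2]-P[0])+(P[3]-P[1]))/2; W=((P[0]-P[1])+(P[2]-P[3]))/2
print(np.linalg.norm(L),np.linalg.norm(W),np.arctan2(L[1],L[0]),np.arctan2(-W[0],W[1]),P.mean(0))
# side check fronts
c=np.array([(206,211),(320,285)],float); print(onplane("side",(c+.5)/6-.5+[220,120],212).round(1))
# shim heads centres of bar top, z~208
h=np.array([(168,480),(316,442),(114,235),(260,200)],float); print(onplane("top",(h+.5)/5-.5+[225,155],208).round(1))
c0=P.mean(0); yaw=np.arctan2(L[1],L[0])
u=np.array([np.cos(yaw),np.sin(yaw),0]);v=np.array([-u[1],u[0],0])
print("model ears",[(c0+sx*58*u+sy*35*v).round(1) for sx in(-1,1) for sy in(1,-1)])
s=readout.state();M=R.from_rotvec(s["ee_rot"]).as_matrix();print(M.round(3),s["position"],yaw)
```

```text
[[431.1 363.2 212. ]
 [445.  295.4 212. ]
 [543.5 388.2 212. ]
 [558.6 320.9 212. ]]
115.74094412599287 69.12860069009854 0.22020196114032667 0.21144526577130654 [494.55248181 341.94878534 212.        ]
[[432.2 370.3 212. ]
 [447.7 300.3 212. ]]
[[387.3 354.8 208. ]
 [403.1 286.2 208. ]
 [501.3 380.5 208. ]
 [515.6 311.5 208. ]]
model ears [array([430.3, 363.4, 212. ]), array([445.6, 295.1, 212. ]), array([543.5, 388.8, 212. ]), array([558.8, 320.5, 212. ])]
[[-0.971  0.239 -0.   ]
 [ 0.239  0.971 -0.001]
 [-0.    -0.001 -1.   ]] [119.65898114 485.15567075 230.85812186] 0.22020196114032667
```

Units first: shifts go in units of 50 mm. So -200 mm is -4, -100 mm is -2.

```bash
python3 -m jog '{"ax": [0, 0, 0, 0, 0, 0, 0, 0], "ay": [0, 0, 0, 0, 0, 0, 0, 0], "az": [0.125, 0.25, 0.375, 0.5, 0.625, 0.75, 0.875, 1], "tx": [-0.24, -0.48, -0.72, -0.96, -1.2, -1.44, -1.68, -1.92], "ty": [-0.5, -1, -1.5, -2, -2.5, -3, -3.5, -4], "tz": [-0.26, -0.5, -0.76, -1, -1.26, -1.5, -1.76, -2], "finger_gap": [0, 0, 0, 0, 0, 0, 0, 0]}'
cat >> h.py <<'E'
C0=np.array([495.,344.,212.]); YAW=.217
U=np.array([np.cos(YAW),np.sin(YAW),0]);V=np.array([-U[1],U[0],0])
def go(px,py,h):
    "target in pump frame (mm, h above riser top), as shift in tool axes plus turn about tool z"
    s=readout.state(); M=R.from_rotvec(s["ee_rot"]).as_matrix()
    T=C0+px*U+py*V; T[2]=190+h
    x,y=(s["position"]-C0)@U,(s["position"]-C0)@V
    a=np.arctan2(M[1,1],M[0,1]); b=(YAW-a+np.pi/2)%np.pi-np.pi/2
    print("pump xy h",round(x,1),round(y,1),round(s["position"][2]-190,1),"F",s["wrist_force"].round(1),"shift",(M.T@(T-s["position"])).round(1),"turn z",round(-b,3),"q",s["joints"].round(2),"w",round(s["width"],2),"t",s["time"], "tilt",M[2].round(3))
E
python3 -c "
from h import *
go(-200,0,140);go(-58,35,60)
uv=[(118,312),(212,290),(100,200),(313,222),(283,125)]
d=np.load('/tmp/top0.npz')['d'];P=withdepth('top',uv,[d[v,u] for u,v in uv]);print(P.round(0),((P-C0)@U).round(),((P-C0)@V).round())"
```

```text
time: 0.77
position: [164.9, 266.8, 331.8]
ee_rot: [1.835, 2.55, -0.0]
wrist_force: [0.2, 0.1, 0.9]
width: -0.001
grasp_force: 0.0
pump xy h -339.0 -4.3 141.8 F [0.2 0.1 0.9] shift [-10.5 138.7   1.8] turn z 0.106 q [ 1.02 -0.16 -0.17  1.57 -0.    2.26] w -0.0 t 0.7667 tilt [-0. -0. -1.]
pump xy h -339.0 -4.3 141.8 F [0.2 0.1 0.9] shift [  9.3 283.6  81.7] turn z 0.106 q [ 1.02 -0.16 -0.17  1.57 -0.    2.26] w -0.0 t 0.7667 tilt [-0. -0. -1.]
[[271. 568. 426.]
 [308. 403. 390.]
 [477. 601. 446.]
 [471. 249.   1.]
 [656. 282. 287.]] [-170. -170.   38.  -44.  144.] [267.  98. 255. -88. -95.]
```

To row units: 283 mm is 5.66, 72 mm is 1.44.

```bash
python3 -m jog '{"ax": [0, 0, 0, 0, 0, 0, 0, 0], "ay": [0, 0, 0, 0, 0, 0, 0, 0], "az": [0.1, 0.106, 0.106, 0.106, 0.106, 0.106, 0.106, 0.106], "tx": [-0.08, -0.08, -0.08, -0.04, 0, 0.06, 0.12, 0.18], "ty": [0.72, 1.44, 2.16, 2.88, 3.6, 4.3, 5, 5.66], "tz": [0.2, 0.4, 0.6, 0.8, 1, 1.2, 1.4, 1.64], "finger_gap": [0, 0, 0, 0, 0, 0, 0, 0]}'
python3 - <<'E'
from h import *
go(-58,35,32)
for n in("side","top"):
    im,d=optics.get_image(n); np.savez(f"/tmp/{n}1.npz",im=im,d=d)
    uv=proj(n,C0-58*U+35*V)[0].astype(int); print(uv)
    x,y=max(uv[0]-50,0),max(uv[1]-50,0)
    c=cv2.resize(im[y:y+100,x:x+100],None,fx=4,fy=4,interpolation=cv2.INTER_CUBIC)
    globals()[n]=c
cv2.imwrite("pics/c1.png",np.hstack([side,top])[:,:,::-1])
E
```

```text
time: 1.43
position: [431.7, 368.6, 248.4]
ee_rot: [-1.961, -2.454, 0.0]
wrist_force: [-0.6, 1.0, 0.8]
width: -0.002
grasp_force: 0.0
pump xy h -56.5 37.6 58.4 F [-0.6  1.   0.8] shift [-2.6 -1.5 26.4] turn z 0.006 q [0.71 0.36 0.2  1.42 0.   2.05] w -0.0 t 1.4333 tilt [-0. -0. -1.]
[254 155]
[253 231]
```

View pics/c1.png

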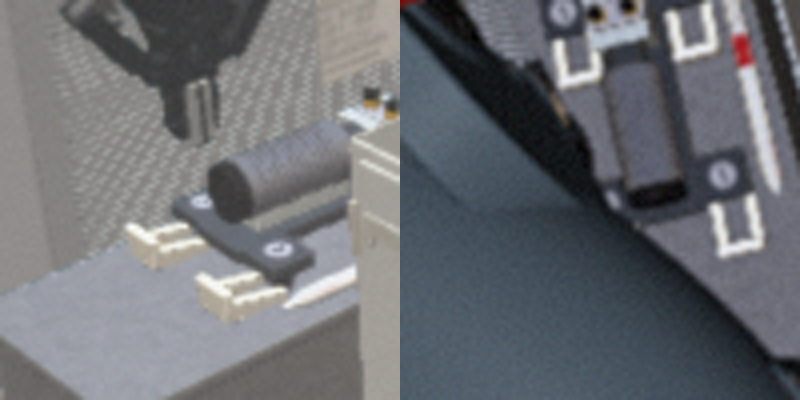

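The side crop shows the shut fingertip at about (190,140), just above the FL screw at (201,202). The top view of FL is blocked by the arm. I'll check the side calibration against the TCP.

Run:
```python
from h import *
s=readout.state(); p=s["position"]; print(p,proj("side",p)-[204,105], (proj("side",p)-[204,105])*4)
im=np.load("/tmp/side1.npz")["im"]
dz=np.load("/tmp/side1.npz")["d"]
print(dz[128:146:3,240:266:3].round(0))
print(onplane("side",(np.array([(201,202),(279,249)])+.5)/4-.5+[204,105],212).round(1))
```

```text
[432.38508886 368.5425868  245.00962844] [[48.71799793 36.79170059]] [[194.87199172 147.16680237]]
[[ 980.  986.  937.  930.  933.  938.  947. 1021. 1029.]
 [ 986.  988.  940.  936.  933.  941.  952. 1026. 1035.]
 [ 992.  995.  943.  941.  940.  946.  955. 1030. 1035.]
 [ 991.  997.  948.  943.  941.  949. 1031. 1036. 1041.]
 [ 999. 1005. 1005.  961.  951.  950. 1032. 1043. 1044.]
 [1002. 1007. 1013. 1017. 1024. 1029. 1032. 1042.  942.]]
[[431.5 368.8 212. ]
 [448.9 300.6 212. ]]
```

```bash
python3 -m jog '{"ax": [0, 0, 0, 0, 0], "ay": [0, 0, 0, 0, 0], "az": [0, 0, 0, 0, 0], "tx": [-0.04, -0.06, -0.06, -0.06, -0.06], "ty": [-0.02, -0.04, -0.04, -0.04, -0.04], "tz": [0.2, 0.4, 0.52, 0.56, 0.56], "finger_gap": [0, 0, 0, 0, 0]}'; python3 -c "
from h import *
go(-58,35,22)"
```

```text
time: 1.95
position: [428.2, 364.7, 221.2]
ee_rot: [-1.96, -2.455, 0.001]
wrist_force: [0.1, -0.1, -0.1]
width: 0.001
grasp_force: 0.0
pump xy h -60.8 34.6 31.2 F [ 0.1 -0.1 -0.1] shift [0.4 2.8 9.2] turn z 0.006 q [0.71 0.35 0.12 1.34 0.   2.05] w 0.0 t 1.95 tilt [-0.    -0.001 -1.   ]
```

```bash
for i in 1 2 3; do python3 -m jog '{"ax": [0, 0, 0], "ay": [0, 0, 0], "az": [0, 0, 0], "tx": [0, 0, 0], "ty": [0, 0, 0], "tz": [0.02, 0.02, 0.02], "finger_gap": [0, 0, 0]}' | egrep 'pos|force'; done
```

```text
position: [428.7, 365.0, 220.8]
wrist_force: [-0.1, -0.3, 0.3]
grasp_force: 0.0
position: [428.6, 364.9, 219.3]
wrist_force: [0.2, 0.4, 0.6]
grasp_force: 0.0
position: [428.6, 364.8, 218.3]
wrist_force: [0.0, 0.2, -0.1]
grasp_force: 0.0
```

```bash
python3 -m jog '{"ax": [0, 0, 0], "ay": [0, 0, 0], "az": [0, 0, 0], "tx": [0, 0, 0], "ty": [0.05, 0.05, 0.05], "tz": [0.04, 0.06, 0.06], "finger_gap": [0, 0, 0]}' | egrep 'pos|force'; for i in 1 2 3 4 5; do python3 -m jog '{"ax": [0, 0, 0], "ay": [0, 0, 0], "az": [0, 0, 0], "tx": [0, 0, 0], "ty": [0, 0, 0], "tz": [0.02, 0.02, 0.02], "finger_gap": [0, 0, 0]}' | egrep 'pos|wrist_f'; done
```

```text
position: [431.1, 365.3, 214.9]
wrist_force: [0.3, -0.0, 0.5]
grasp_force: 0.0
position: [431.1, 365.4, 214.3]
wrist_force: [0.7, 0.7, 0.0]
position: [431.1, 365.4, 213.3]
wrist_force: [-0.7, 0.6, -0.1]
position: [431.1, 365.4, 212.3]
wrist_force: [0.1, -0.5, 0.4]
position: [431.1, 365.5, 211.4]
wrist_force: [-1.6, 0.7, 1.6]
position: [431.0, 365.6, 210.4]
wrist_force: [-2.6, 1.3, 3.9]
```

```bash
for i in 1 2; do python3 -m jog '{"ax": [0, 0, 0], "ay": [0, 0, 0], "az": [0, 0, 0], "tx": [0, 0, 0], "ty": [0, 0, 0], "tz": [0.02, 0.02, 0.02], "finger_gap": [0, 0, 0]}' | egrep 'pos|wrist_f'; done; python3 -c "
from h import *
go(-58,-35,22)"
```

```text
position: [431.0, 365.6, 209.4]
wrist_force: [-3.6, 3.4, 4.4]
position: [431.0, 365.6, 208.5]
wrist_force: [-3.7, 3.2, 6.2]
pump xy h -57.8 34.9 18.5 F [-3.7  3.2  6.2] shift [-69.9  -0.6  -3.5] turn z 0.006 q [0.7  0.35 0.1  1.31 0.   2.05] w 0.0 t 4.7 tilt [ 0.  0. -1.]
```

Run:
```python
from h import *
im,d=optics.get_image("side"); a=np.load("/tmp/side0.npz")["im"]
g=lambda x:cv2.cvtColor(x,cv2.COLOR_RGB2GRAY).astype(np.float32)
for nm,(x,y,w,h) in dict(FRear=(262,158,22,20),motorend=(254,142,16,20),motor=(268,138,22,16),FRshim=(250,170,18,18),FLshim=(232,158,20,14),riser=(205,190,30,20)).items():
    A=g(a)[y:y+h,x:x+w]; B=g(im)[y:y+h,x:x+w]; print(nm,np.round(cv2.phaseCorrelate(A,B,cv2.createHanningWindow((w,h),cv2.CV_32F)),2))
cv2.imwrite("pics/c2.png",np.hstack([cv2.resize(i[120:200,220:320],(400,320),interpolation=cv2.INTER_CUBIC) for i in(a,im)])[:,:,::-1])
```

```text
Traceback (most recent call last):
ValueError: setting an array element with a sequence. The requested array has an inhomogeneous shape after 1 dimensions. The detected shape was (2,) + inhomogeneous part.
```

Run:
```python
from h import *
im,d=optics.get_image("side"); a=np.load("/tmp/side0.npz")["im"]
g=lambda x:cv2.cvtColor(x,cv2.COLOR_RGB2GRAY).astype(np.float32)
for nm,(x,y,w,h) in dict(FRear=(262,158,22,20),motorend=(254,142,16,20),motor=(268,138,22,16),FRshim=(250,170,18,18),FLshim=(232,158,20,14),riser=(205,190,30,20)).items():
    A=g(a)[y:y+h,x:x+w].copy(); B=g(im)[y:y+h,x:x+w].copy(); print(nm,cv2.phaseCorrelate(A,B,cv2.createHanningWindow((w,h),cv2.CV_32F)))
cv2.imwrite("pics/c2.png",np.hstack([cv2.resize(i[120:200,220:320],(400,320),interpolation=cv2.INTER_CUBIC) for i in(a,im)])[:,:,::-1])
```

```text
FRear ((-0.26380063683931887, -0.06388933164635624), 1.0425308167934417)
motorend ((-0.5966153860538146, 0.6695224995795179), 1.0541806515306233)
motor ((-0.44404369614748695, -0.0011720936921619796), 0.860372624049584)
FRshim ((0.0447161927958355, 0.055676570997750474), 1.0157158900926142)
FLshim ((-0.13733192684433426, 0.4997224881638962), 0.993868103424708)
riser ((0.05122343678845809, 0.01078005666241566), 0.9789892752965291)
```

View pics/c2.png

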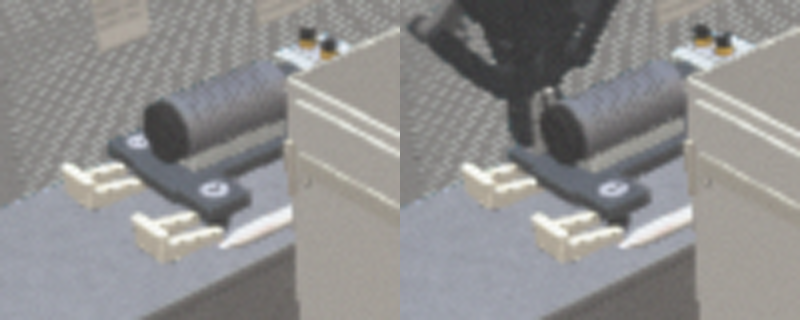

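The motor end shifts down-left by (-0.6, +0.7) px while the riser doesn't move. The FL ear sinks 3.5 mm at 6 N, so front left is the soft foot. I'll press slightly more for margin, then go round to its shim.

```bash
python3 -m jog '{"ax": [0, 0, 0], "ay": [0, 0, 0], "az": [0, 0, 0], "tx": [0, 0, 0], "ty": [0, 0, 0], "tz": [0.02, 0.02, 0.02], "finger_gap": [0, 0, 0]}'| egrep 'pos|wrist_f'; python3 -m jog '{"ax": [0, 0, 0, 0, 0, 0, 0, 0], "ay": [0, 0, 0, 0, 0, 0, 0, 0], "az": [0, 0, 0, 0, 0, 0, 0, 0], "tx": [0, 0, 0, 0, 0, 0, 0, 0], "ty": [0, 0, -0.4, -1, -1.5, -1.5, -1.5, -1.5], "tz": [-0.16, -0.5, -0.6, -0.6, -0.6, -0.5, -0.4, -0.3], "finger_gap": [0, 0, 0, 0, 0, 0, 0, 0]}'; python3 -m jog '{"ax": [0, 0], "ay": [0, 0], "az": [0, 0], "tx": [0, 0], "ty": [0, 0], "tz": [0, 0], "finger_gap": [0, 0]}'>/dev/null; python3 -c "
from h import *
go(-135,35,9)"
```

```text
position: [431.1, 365.7, 208.2]
wrist_force: [-6.4, 0.7, 14.6]
time: 5.72
position: [358.4, 348.8, 221.9]
ee_rot: [1.96, 2.454, 0.0]
wrist_force: [-0.3, -0.1, 0.2]
width: -0.004
grasp_force: 0.0
pump xy h -132.3 34.0 31.7 F [-0.3  0.2  0.5] shift [ 1.1 -2.6 22.7] turn z 0.005 q [ 0.77  0.22 -0.05  1.3  -0.    2.12] w 0.0 t 5.8833 tilt [-0.001 -0.001 -1.   ]
```

To row units: 1 mm is 0.02, 22 mm is 0.44.

```bash
python3 -m jog '{"ax": [0, 0, 0, 0, 0, 0], "ay": [0, 0, 0, 0, 0, 0], "az": [0, 0, 0, 0, 0, 0], "tx": [0.02, 0.02, 0.02, 0.02, 0.02, 0.02], "ty": [-0.04, -0.04, -0.04, -0.04, -0.04, -0.04], "tz": [0.2, 0.36, 0.42, 0.44, 0.44, 0.44], "finger_gap": [0, 0, 0, 0, 0, 0]}'
python3 - <<'E'
from h import *
go(-112,35,9)
im,d=optics.get_image("side")
cv2.imwrite("pics/c3.png",cv2.resize(im[120:200,200:300],(600,480),interpolation=cv2.INTER_CUBIC)[:,:,::-1])
E
```

```text
time: 6.38
position: [356.3, 348.7, 199.9]
ee_rot: [1.961, 2.453, -0.002]
wrist_force: [2.6, -5.1, -1.8]
width: -0.001
grasp_force: 0.0
pump xy h -134.4 34.4 9.9 F [ 2.6 -5.1 -1.8] shift [ 0.5 22.4  0.9] turn z 0.005 q [ 0.78  0.22 -0.11  1.25 -0.    2.12] w -0.0 t 6.3833 tilt [-0.001 -0.001 -1.   ]
```

View pics/c3.png

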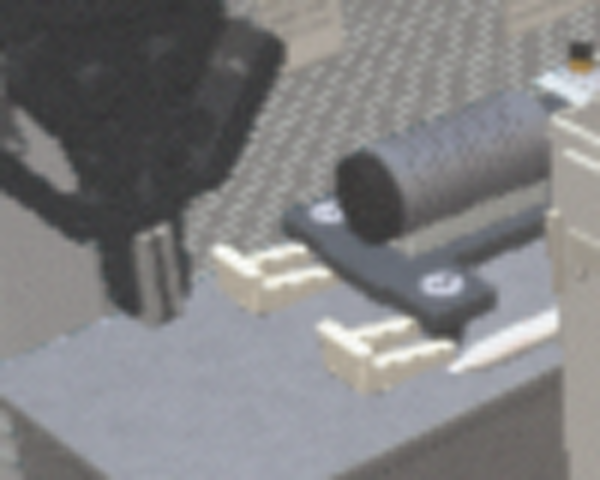

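The fingertip stands in front of the FL shim, at about (160,320) against the head at (240,275). I'll check whether the lateral force persists before pushing.

```bash
for i in 1 2; do python3 -m jog '{"ax": [0, 0], "ay": [0, 0], "az": [0, 0], "tx": [0, 0], "ty": [0, 0], "tz": [0, 0], "finger_gap": [0, 0]}' | egrep 'pos|wrist_f'; done; python3 -c "
from h import *
s=readout.state();print(s['wrist_torque'],s['joint_torque'].round(1));go(-112,35,9)"
```

```text
position: [356.3, 348.7, 199.9]
wrist_force: [0.8, -4.8, -2.7]
position: [356.3, 348.7, 199.9]
wrist_force: [2.4, -5.5, -2.1]
[-0.11979415 -0.05841011 -0.06769088] [  3.9 -69.6  50.6  -0.9   0.9  -0. ]
pump xy h -134.4 34.4 9.9 F [ 2.4 -5.5 -2.1] shift [ 0.5 22.4  0.9] turn z 0.005 q [ 0.78  0.22 -0.11  1.25 -0.    2.12] w 0.0 t 6.7667 tilt [-0.001 -0.001 -1.   ]
```

```bash
for i in 1 2; do python3 -m jog '{"ax": [0, 0, 0], "ay": [0, 0, 0], "az": [0, 0, 0], "tx": [-0.06, -0.06, -0.06], "ty": [0, 0, 0], "tz": [0, 0, 0], "finger_gap": [0, 0, 0]}' | egrep 'pos|wrist_f'; done; python3 -c "
from h import *
go(-112,30,9)"
```

```text
position: [356.8, 346.5, 200.4]
wrist_force: [0.2, 0.4, -0.1]
position: [357.2, 343.5, 200.4]
wrist_force: [-0.2, -1.6, 0.0]
pump xy h -134.7 29.1 10.4 F [-0.2 -1.6  0. ] shift [ 0.7 22.7  1.4] turn z 0.006 q [ 0.77  0.21 -0.11  1.24  0.    2.11] w 0.0 t 7.2667 tilt [ 0.  0. -1.]
```

```bash
python3 -m jog '{"ax": [0, 0, 0, 0], "ay": [0, 0, 0, 0], "az": [0, 0, 0, 0], "tx": [0.01, 0.01, 0.01, 0.01], "ty": [0.12, 0.24, 0.26, 0.26], "tz": [0.02, 0.02, 0.02, 0.02], "finger_gap": [0, 0, 0, 0]}' | egrep 'pos|wrist_f'; for i in 1 2 3 4 5; do python3 -m jog '{"ax": [0, 0, 0], "ay": [0, 0, 0], "az": [0, 0, 0], "tx": [0, 0, 0], "ty": [0.04, 0.04, 0.04], "tz": [0, 0, 0], "finger_gap": [0, 0, 0]}' | egrep 'pos|wrist_f'; done; python3 -c "
from h import *
go(-80,30,9)"
```

```text
position: [370.2, 347.0, 199.1]
wrist_force: [-0.0, 0.0, 0.4]
position: [371.7, 347.3, 199.3]
wrist_force: [-0.4, 0.1, -0.3]
position: [373.6, 347.8, 199.3]
wrist_force: [-0.1, 0.0, 0.1]
position: [375.6, 348.2, 199.3]
wrist_force: [-0.1, 0.6, -0.4]
position: [377.5, 348.7, 199.3]
wrist_force: [-0.7, 0.1, -0.3]
position: [379.5, 349.1, 199.3]
wrist_force: [-1.0, -0.9, 0.0]
pump xy h -111.7 29.8 9.3 F [-1.  -0.9  0. ] shift [-0.  31.7  0.3] turn z 0.006 q [ 0.74  0.25 -0.06  1.25  0.    2.09] w -0.0 t 8.85 tilt [-0. -0. -1.]
```

```bash
for i in 1 2 3 4 5 6; do python3 -m jog '{"ax": [0, 0, 0], "ay": [0, 0, 0], "az": [0, 0, 0], "tx": [0, 0, 0], "ty": [0.04, 0.04, 0.04], "tz": [0, 0, 0], "finger_gap": [0, 0, 0]}' | egrep 'pos|wrist_f'; done; python3 -c "
from h import *
go(-80,30,9)"
```

```text
position: [381.5, 349.5, 199.2]
wrist_force: [-0.9, -0.8, 0.5]
position: [383.5, 350.0, 199.3]
wrist_force: [-1.1, -0.4, 0.1]
position: [385.4, 350.4, 199.3]
wrist_force: [-0.1, -1.3, -0.6]
position: [387.4, 350.9, 199.3]
wrist_force: [-1.2, 0.3, -0.7]
position: [389.3, 351.3, 199.3]
wrist_force: [-0.4, -0.3, -0.2]
position: [391.3, 351.8, 199.3]
wrist_force: [-1.4, -1.0, -0.1]
pump xy h -99.6 29.9 9.3 F [-1.4 -1.  -0.1] shift [-0.  19.6  0.3] turn z 0.006 q [ 0.73  0.27 -0.04  1.26 -0.    2.08] w 0.0 t 10.35 tilt [-0.  0. -1.]
```

Run:
```python
from h import *
im,d=optics.get_image("side")
cv2.imwrite("pics/c4.png",cv2.resize(im[120:200,200:300],(600,480),interpolation=cv2.INTER_CUBIC)[:,:,::-1])
```

```text
(no output)
```

View pics/c4.png

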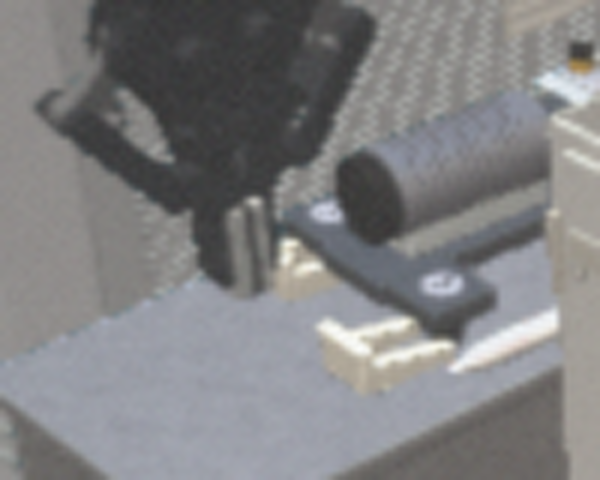

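The finger is on the FL shim and the head is moving toward the ear, now near (290,270). The FR shim hasn't moved. I'll keep pushing until the end stop.

```bash
for i in 1 2 3 4; do python3 -m jog '{"ax": [0, 0, 0], "ay": [0, 0, 0], "az": [0, 0, 0], "tx": [0, 0, 0], "ty": [0.04, 0.04, 0.04], "tz": [0, 0, 0], "finger_gap": [0, 0, 0]}' | egrep 'pos|wrist_f'; done; python3 -c "
from h import *
go(-80,30,9)"
```

```text
position: [393.2, 352.2, 199.3]
wrist_force: [-1.3, -1.0, -0.5]
position: [395.2, 352.7, 199.3]
wrist_force: [-0.5, -0.5, -0.4]
position: [397.1, 353.1, 199.3]
wrist_force: [-1.2, -0.5, -0.4]
position: [399.1, 353.5, 199.3]
wrist_force: [-1.9, -0.8, -0.1]
pump xy h -91.6 30.0 9.3 F [-1.9 -0.8 -0.1] shift [-0.  11.6  0.3] turn z 0.006 q [ 0.72  0.29 -0.02  1.27 -0.    2.07] w -0.0 t 11.4 tilt [-0.  0. -1.]
```

```bash
for i in 1 2 3; do python3 -m jog '{"ax": [0, 0, 0], "ay": [0, 0, 0], "az": [0, 0, 0], "tx": [0, 0, 0], "ty": [0.02, 0.02, 0.02], "tz": [0, 0, 0], "finger_gap": [0, 0, 0]}' | egrep 'pos|wrist_f'; done
```

```text
position: [400.0, 353.7, 199.3]
wrist_force: [-1.9, -1.1, 0.1]
position: [400.6, 353.8, 199.2]
wrist_force: [-4.9, -1.6, 1.2]
position: [400.9, 353.9, 199.1]
wrist_force: [-10.5, -3.5, 3.6]
```

That's the end stop at about 11 N, after roughly 23 mm of travel. I'll back off and check.

```bash
python3 -m jog '{"ax": [0, 0, 0, 0, 0, 0, 0, 0], "ay": [0, 0, 0, 0, 0, 0, 0, 0], "az": [0, 0, 0, 0, 0, 0, 0, 0], "tx": [0, 0, 0, 0, 0, 0, 0, 0], "ty": [-0.08, -0.3, -0.7, -1, -1.6, -2.4, -3.2, -3.9], "tz": [0, 0, 0, -0.4, -1.2, -1.6, -1.6, -1.6], "finger_gap": [0, 0, 0, 0, 0, 0, 0, 0]}'; python3 -m jog '{"ax": [0, 0, 0, 0], "ay": [0, 0, 0, 0], "az": [0, 0, 0, 0], "tx": [-0.16, -0.32, -0.32, -0.32], "ty": [-0.6, -1.2, -1.2, -1.2], "tz": [0, 0, 0, 0], "finger_gap": [0, 0, 0, 0]}'
python3 - <<'E'
from h import *
r=[]
for n,(x,y,w,h),q in(("side",(215,125,100,75),(400,300)),("top",(225,165,100,100),(300,300))):
    im,d=optics.get_image(n); a=np.load(f"/tmp/{n}0.npz")["im"]
    r.append(np.hstack([cv2.resize(i[y:y+h,x:x+w],q,interpolation=cv2.INTER_CUBIC) for i in(a,im)]))
    g=lambda i,b:cv2.cvtColor(i,cv2.COLOR_RGB2GRAY)[b[1]:b[1]+b[3],b[0]:b[0]+b[2]].astype(np.float32).copy()
    for b in {"side":[(262,158,22,20),(254,142,16,20),(268,138,22,16)],"top":[(255,178,30,60),(275,215,20,20)]}[n]:
        print(n,b,cv2.phaseCorrelate(g(a,b),g(im,b),cv2.createHanningWindow(b[2:],cv2.CV_32F)))
r[1]=cv2.copyMakeBorder(r[1],0,0,0,200,cv2.BORDER_CONSTANT)
cv2.imwrite("pics/c5.png",np.vstack(r)[:,:,::-1]); go(-58,35,100)
E
```

```text
time: 12.82
position: [212.2, 311.4, 280.8]
ee_rot: [-1.962, -2.454, -0.006]
wrist_force: [-2.2, 1.4, 0.5]
width: -0.001
grasp_force: 0.0
time: 13.15
position: [157.2, 282.4, 279.9]
ee_rot: [-1.958, -2.456, -0.004]
wrist_force: [0.0, 0.9, 0.8]
width: 0.001
grasp_force: 0.0
side (262, 158, 22, 20) ((-0.13858753748802322, 0.15535895682235257), 0.999961943924427)
side (254, 142, 16, 20) ((0.23953062088326593, -0.06079416462512022), 0.91473922226578)
side (268, 138, 22, 16) ((-0.1462012811295672, -0.16702010917961552), 1.0411657728254795)
top (255, 178, 30, 60) ((0.23381462580900703, -0.16841498781800368), 0.9117710722817315)
top (275, 215, 20, 20) ((0.03139710354940206, -0.018757944437052032), 0.8832635045051574)
pump xy h -342.0 12.9 89.5 F [ 0.5 -0.5  0.3] shift [ 20.4 284.1 -10.2] turn z 0.006 q [ 1.06 -0.15 -0.29  1.43 -0.    2.41] w -0.0 t 13.25 tilt [ 0.001  0.001 -1.   ]
```

View pics/c5.png

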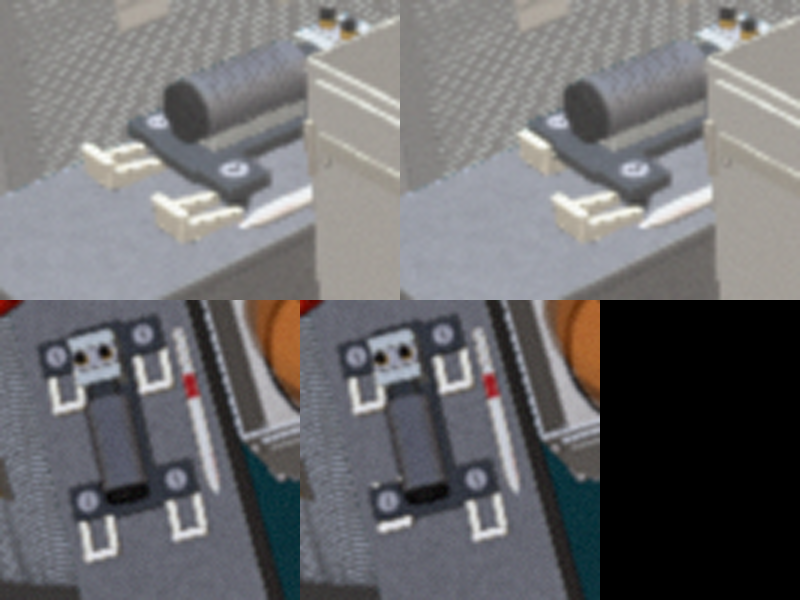

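In the after views (right), the FL shim head lies flat against the ear. The other three shims, the pen and the pump haven't moved, and the arm is clear.

```bash
python3 -c "
from rig import sign_off
print(sign_off())"
```

```text
the job is handed in; nothing more can be done
None
```

The front left foot was the soft one: its ear sank about 3.5 mm at 6 N. I pushed its shim in to the end stop, the before and after pictures show the pump and the other three shims unmoved, and the job is handed in with no verdict returned; I pressed only that ear, and the gripper briefly touched the instrument on the left at about 5 N.

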